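Set up the jar stand for the tasting

TASK

Set up the tasting stand: first lift the blue holed board by its handle and lower it (do not drop it) over the two locating pins of the stand until it lies flush. Then swing the stand's latch fully across so that it locks the board, and finally stand the red-lidded jar upright in either of the board's ring nests and let go. Leave the loose yellow-lidded jar and the brown clay cup where they are.

Things in the scene. Friction and masses are not known exactly. Their poses are not given: they have to be found in the camera images.
- stand_seat (a point): Centre of the top face of the stand, a dark wooden plinth fixed to the table, 150 x 208 mm, 30 mm high. x runs from its front edge (latch side) to its back, y along its 208 mm side, z up. Two steel pins, 14 mm in diameter with tapered noses, rise 31 mm above the face, at (+52, +82) and (-52, -82) mm from here. The board's underside belongs on this face.
- pin_a (a point): Tip of the locating pin at (+52, +82) mm of the stand.
- pin_b (a point): Tip of the locating pin at (-52, -82) mm of the stand.
- board_handle (a point): Centre of the wooden bar handle on the loose blue board (about 0.45 kg). Board: 140 mm (x) x 200 mm (y), 12 mm thick, z up. The bar lies along x, 80 mm long, 14 mm wide, 16 mm high; its centre is 44 mm above the board's underside, 32 mm above its top, over an open gap of 24 mm between two posts.
- board_under (a point): Centre of the board's underside (axes as the handle). The board has two 17 mm through holes, at (+52, +82) and (-52, -82) mm, for the stand's pins; it fits equally well turned by half a turn.
- nest_a (a point): Centre of the floor (the board's top face) of one of the two aluminium ring nests, at y = +58 mm of the board. The rings measure 68 mm inside, 76 mm outside and are 10 mm high.
- nest_b (a point): Centre of the floor of the other ring nest, at y = -58 mm of the board.
- latch (a joint): Latch angle in rad: 0 open (bar along the stand's front edge, clear of the board), 1.57 its stop, fully across. It grows anticlockwise seen from above, about the upright axis at latch_pivot. Steel bar 18 mm wide, 8 mm thick, underside 45 mm above the table, 3 mm above a seated board; its short end (38 mm) swings over the board's front edge. Light friction (1 N at the knob); stays where left.
- latch_knob (a point): Centre of the upright black knob on the long end of the latch: a cylinder 18 mm in diameter, from 57 to 93 mm above the table, 70 mm from the pivot. At latch 0 it lies at +y of the pivot in the stand's axes, at 1.57 at -x.
- latch_pivot (a point): Point on the latch's axis at the height of the knob's centre (75 mm above the table), 97 mm in front (-x) of the stand's centre.
- red_jar_center (a point): Centre (half-way up) of the loose glass jar with the red screw lid, 60 mm in diameter, 86 mm high, about 0.25 kg; it stands upright. z points to its lid.
- yellow_jar_center (a point): Centre of the loose jar with the yellow lid that stands near the red-lidded one, 54 mm in diameter, 84 mm high. To be left alone.
- cup_center (a point): Centre of the loose brown clay cup, 68 x 100 x 78 mm, handle included. To be left alone.

How it is judged:
On the way, in this order (a step that is already met when the one before it is completed fails the run):
1. the board lies flush on the stand, over both pins (z of board_under in the frame of stand_seat below 0.002 m and horizontal distance between board_under and stand_seat below 0.004 m and angle between the y axis of board_under and the y axis of stand_seat, either way round below 0.05 rad and angle between board_under's own z axis and vertical below 0.015 rad and linear speed of board below 0.02 m/s), for 0.2 s.
2. the latch is fully across the seated board (value of joint latch above 1.4 rad and z of board_under in the frame of stand_seat below 0.002 m), for 0.2 s.
3. the red-lidded jar stands upright in a nest (((horizontal distance between red_jar_center and nest_a below 0.008 m and z of red_jar_center in the frame of nest_a below 0.046 m) or (horizontal distance between red_jar_center and nest_b below 0.008 m and z of red_jar_center in the frame of nest_b below 0.046 m)) and angle between red_jar_center's own z axis and vertical below 0.05 rad), for 0.2 s.
At the end, for the whole second after the job is handed in: Board flush over both pins (underside within 2 mm of the stand's top, 4 mm of centre, level to 0.015 rad), latch past 1.4 rad, red-lidded jar in a ring nest (within 8 mm of its centre, on its floor within 3 mm, upright to 0.05 rad), all at rest (all of step 2 and all of step 3 and horizontal distance between board_under and stand_seat below 0.004 m and angle between the y axis of board_under and the y axis of stand_seat, either way round below 0.05 rad and angle between board_under's own z axis and vertical below 0.015 rad and linear speed of each of red_jar, board below 0.02 m/s); the robot touches nothing.
It fails at once if the yellow-lidded jar is moved by more than 30 mm (distance of yellow_jar_center from where it was at the start of the episode above 0.03 m).
It fails at once if the clay cup is moved by more than 30 mm (distance of cup_center from where it was at the start of the episode above 0.03 m).
It fails at once if the board is dropped onto the stand (faster than 0.4 m/s within 35 mm of its seat) (horizontal distance between board_under and stand_seat below 0.03 m and z of board_under in the frame of stand_seat below 0.035 m and linear speed of board above 0.4 m/s).
It also fails if it takes over 66 s, if anything falls off the work surface, if the arm or the gripper's body presses on something with over 40 N, if the wrist force passes 120 N, or if a joint passes its speed limit or range.

ROBOT

A 7-joint arm with a two-finger parallel gripper is mounted at the origin on a cart in front of the work surface, level with it; the furniture and walls round the work are solid. World frame = base frame: x ahead of the robot, y to its left, z up, the work surface at z = 0. Lengths are in m, angles in rad, forces in N, time in s.
With the tool pointing down it reaches from about 0.4 to 0.85 m from the base axis. Payload 10.4 kg.
Tool frame: the origin (TCP) lies where the fingers leave the gripper's body, on its centre line; the fingertips stand 73 mm ahead of it and the grasp point (between the pads) lies 54 mm ahead of it; z points along the fingers, y is the line along which they close (so a half turn about z gives the same grasp; the last joint's range is limited). The gripper opens to 85 mm and grips with 20 to 120 N. Pads are 22 mm wide; open, the fingers measure 114 mm over their backs; the gripper's body (76 mm by 85 mm) begins 54 mm behind the grasp point. The pads swing forward as they close: fully open they stand 13 mm farther back than shut.
Start: joints at [1.297, 0.332, -0.065, 1.46, 0.022, 1.35, -0.088], TCP at [0.155, -0.605, 0.304] pointing down, gripper open.
Joint ranges: [-2.6, 2.6], [-0.5, 2.12], [-1.47, 1.34], [0.16, 2.42], [-1.27, 4.41], [0.06, 2.06], [-2.6, 2.6]. Speed limits (rad/s): [2.22, 2.22, 2.79, 2.79, 3.14, 3.14, 3.14].

INTERFACE

Orientations are given as a unit quaternion [x, y, z, w].
In Python, from workcell import manip, camera gives the robot as it stands. The module is installed in compiled form; this text tells all that it offers.
- The arm moves only by the shell command python3 -m creep 'ROWS' [OPENING] [FORCE]. ROWS is JSON, a list of rows, each a list of 2 entries, a list of its own where there are three numbers: the shift along the tool's x, y, z in mm, then the turn about the tool's z in rad. In form: [[[tx, ty, tz], twist], ...]. A call has 1 to 5 rows; each row is the pose to reach, as a shift and turn from the pose commanded when the call began, along the tool's axes at that moment; what a row does not reach only later rows make up. A row lasts 1/12 s, in which the tool goes at most 41.7 mm and 7.16 degrees, less where a joint would pass 70% of its speed; a pose out of reach is approached as far as the arm can. A call with a gripper value outside its range is refused whole. OPENING is the opening, from 0 (shut) to 1 (fully open), set as the call begins (- or left out, the last holds). The fingers move at their own pace and stop on an object; FORCE is the grip in N (left out, the last holds). Time passes only in rows, so rows that repeat a pose let the fingers close. It gives the time, the measured TCP pose, the force, the opening and the grip force at its end, in the units of the state.
- manip.get_obs(): the state, without advancing time (a new reading comes with each control period).
- camera(name): name is "scene" or "top" or "wrist"; returns a dict with "pixels" (480x640x3 uint8, red, green, blue), "z_map" (480x640 float32, m along the optical axis (not along the pixel's ray), 0 where there is no reading), "fx", "fy", "cx", "cy" (pixels), "extrinsics" (4x4, takes a point from world to camera coordinates). Camera axes: x right, y down, z forward; pixel columns grow to the right and rows downward; lengths in m; the calibration is good to about 2 mm. A picture is of the moment at which its call begins.
- manip.hand_in(): hands the job in; it is judged then, once.
The state is a dict: "clock": time; "joint_pos": joint angles; "joint_velocities": joint speeds; "tau": joint torques, N m; "position": TCP position; "ee_rot": TCP orientation; "ft_force": force on the tool from outside, world axes, zero at the start; "torque": the same for the moment, N m; "grip_width": opening from 0.0 (shut) to 1.0 (fully open); "grasp_force": force on a finger pad.
Only numpy, scipy, OpenCV 4.12 (cv2) and the standard library are available. Lean on these libraries where they do the work, as an engineer would, in place of code of your own. Each camera call takes 0.05 s, during which the arm holds its last target. There are 200 camera calls.

## Working session

There is one attempt and no reset: what is moved stays moved. The work goes in short steps, Python scripts to look and compute and a shell command to move; the robot and the scene stay as the last step left them, time stands still between calls to the robot, and variables do not carry over. Pictures are saved under pics/ and viewed, at most 13 in all, crops included, and the job is handed in when it is done.

```bash
mkdir -p pics; cat > h.py <<'E'
import numpy as np, cv2
from workcell import manip, camera
def cw(c,u,v,z):  # ray to plane z
    E=c["extrinsics"];R=E[:3,:3];t=E[:3,3];o=-R.T@t
    d=R.T@np.array([(u-c["cx"])/c["fx"],(v-c["cy"])/c["fy"],1.]);return o+d*(z-o[2])/d[2]
def cloud(c):
    E=c["extrinsics"];R=E[:3,:3];t=E[:3,3]
    v,u=np.mgrid[:480,:640];z=c["z_map"]
    p=np.stack([(u-c["cx"])/c["fx"]*z,(v-c["cy"])/c["fy"]*z,z],-1)
    P=(p-t)@R;P[z==0]=np.nan;return P
E
python3 - <<'E'
from h import *
for n in("top","scene"):
    c=camera(n);cv2.imwrite(f"pics/{n}0.png",c["pixels"][...,::-1])
    np.savez(f"/tmp/{n}.npz",**c);print(c["fx"],c["extrinsics"].round(3).tolist())
o=manip.get_obs();print(o)
E
```

```text
509.3914759276077 [[0.003, -1.0, 0.004, -0.013], [-0.988, -0.003, -0.154, 0.628], [0.154, -0.003, -0.988, 1.46], [0.0, 0.0, 0.0, 1.0]]
467.25781465351827 [[-0.664, -0.747, 0.01, 0.411], [-0.362, 0.31, -0.879, 0.301], [0.654, -0.588, -0.477, 0.746], [0.0, 0.0, 0.0, 1.0]]
{'clock': 0.1, 'joint_pos': array([ 1.29739816,  0.33280984, -0.06467251,  1.46084753,  0.02160782,
        1.34986445, -0.08853793]), 'joint_velocities': array([-0.00119377, -0.00425083,  0.00106709, -0.00275962,  0.00043073,
       -0.00089064,  0.00165551]), 'tau': array([ 6.83282760e-04, -6.26746988e+01,  4.86849924e-02, -3.92432141e+01,
        1.63754466e-02,  6.82978687e-03,  3.19581886e-05]), 'position': array([ 0.15503853, -0.60522808,  0.30319931]), 'ee_rot': array([ 9.92150345e-01,  1.25049237e-01, -1.11996642e-04, -6.06630347e-04]), 'ft_force': array([-0.05292061, -0.70022775, -0.09390549]), 'torque': array([-0.00590083,  0.001188  , -0.0263844 ]), 'grasp_force': 0.0, 'grip_width': 1.0041758963903633}
```

View pics/top0.png

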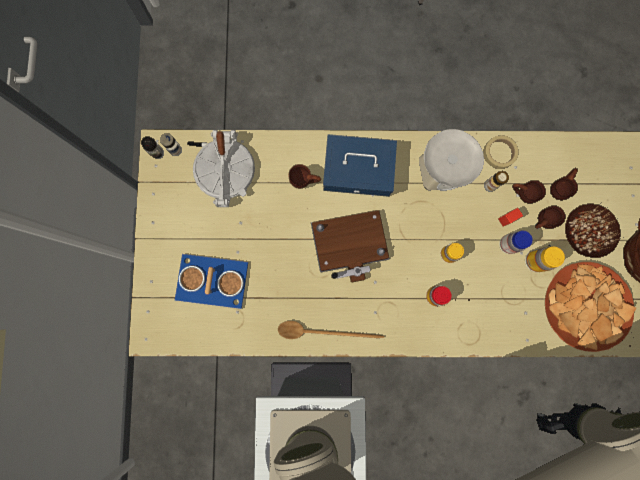

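View pics/scene0.png

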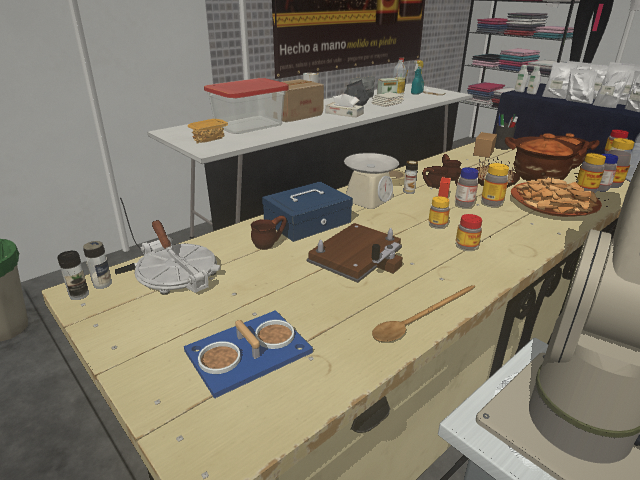

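The top view shows the board at (213,281) with its handle along the image column, and the stand at (350,240), slightly yawed. The latch is at (350,272), the red jar at (441,295), the yellow jar at (455,252) and the cup at (301,176).

```bash
python3 - <<'E'
from h import *
c={k:v for k,v in np.load("/tmp/top.npz").items()};P=cloud(c);hsv=cv2.cvtColor(c["pixels"],cv2.COLOR_RGB2HSV)
v,u=np.mgrid[:480,:640]
def box(u0,u1,v0,v1):return (u>=u0)&(u<=u1)&(v>=v0)&(v<=v1)
def rect(m,z,n):
    p=np.array([cw(c,x,y,z)[:2] for y,x in np.argwhere(m)],np.float32)
    r=cv2.minAreaRect(cv2.convexHull(p*1000));print(n,np.round(r[0],1),np.round(r[1],1),round(r[2],2),len(p))
b=box(170,255,245,315)
blue=b&(hsv[...,0]>95)&(hsv[...,0]<130)&(hsv[...,1]>120)
rect(blue,0.012,"board")
hd=b&(P[...,2]>0.043);rect(hd,0.052,"handle")
s=box(300,400,200,275)
st=s&(P[...,2]>0.022)&(P[...,2]<0.037)
st=cv2.morphologyEx(st.astype(np.uint8),cv2.MORPH_OPEN,np.ones((5,5)))>0
rect(st,0.03,"stand")
print("pins");
for q in (box(365,400,200,225),box(305,335,240,268)):
    m=q&(P[...,2]>0.045);print(P[m].mean(0).round(4),P[m][:,2].max(),m.sum(),np.argwhere(m).mean(0))
m=box(320,380,258,288)&(P[...,2]>0.04);
for y,x in np.argwhere(m&(P[...,2]>0.08)): pass
k=m&(P[...,2]>0.08);print("knob",P[k].mean(0).round(4),k.sum(),np.argwhere(k).mean(0))
k=m&(P[...,2]>0.047)&(P[...,2]<.06);rect(k,0.053,"latchbar")
for n,q,z in(("red",box(420,465,275,315),.086),("yel",box(435,475,235,270),.084)):
    k=q&(P[...,2]>z-.008);rect(k,z,n)
k=box(280,325,155,195)&(P[...,2]>.03);print("cup",P[k].mean(0).round(3))
cv2.imwrite("pics/latch.png",cv2.resize(c["pixels"][195:295,295:405,::-1],None,fx=6,fy=6,interpolation=cv2.INTER_CUBIC)[:600])
E
```

```text
board [487.  297.4] [198.8 137.4] 83.05 1701
handle [486.6 296.9] [14.9 77.2] 83.01 134
stand [ 605.3 -117.8] [159.4 207.1] 10.66 2925
pins<stdin>:18: RuntimeWarning: Mean of empty slice.
  ret = um.true_divide(
Traceback (most recent call last):
ValueError: zero-size array to reduction operation maximum which has no identity
```

```bash
python3 - <<'E'
from h import *
c={k:v for k,v in np.load("/tmp/top.npz").items()};P=cloud(c)
cv2.imwrite("pics/latch.png",cv2.resize(c["pixels"][197:297,295:405,::-1],None,fx=6,fy=6,interpolation=cv2.INTER_CUBIC))
v,u=np.mgrid[:480,:640]
def box(u0,u1,v0,v1):return (u>=u0)&(u<=u1)&(v>=v0)&(v<=v1)
def rect(m,z,n):
    p=np.array([cw(c,x,y,z)[:2] for y,x in np.argwhere(m)],np.float32)
    r=cv2.minAreaRect(cv2.convexHull(p*1000));print(n,np.round(r[0],1),np.round(r[1],1),round(r[2],2),len(p))
m=(box(300,400,200,290)&(P[...,2]>0.041)).astype(np.uint8)
n,l,s,ce=cv2.connectedComponentsWithStats(m)
for i in range(1,n): print(s[i],ce[i].round(1),P[l==i].mean(0).round(4),P[l==i][:,2].max())
for n,q,z in(("red",box(420,465,275,315),.086),("yel",box(435,475,235,270),.084)):
    k=q&(P[...,2]>z-.008);rect(k,z,n)
k=box(280,325,155,195)&(P[...,2]>.03);print("cup",P[k].mean(0).round(3))
E
```

```text
[318 225   5   5  17] [320.  226.6] [ 0.6448 -0.0269  0.0535] 0.059333004571940386
[343 237   1   1   1] [343. 237.] [ 0.6158 -0.0955  0.0421] 0.04208362707389612
[379 249   5   5  18] [380.9 250.8] [ 0.5737 -0.2061  0.0527] 0.063882661699121
[331 266  40  13 257] [350.6 271.9] [ 0.5109 -0.1163  0.0579] 0.0998007873081086
red [ 444.7 -370.6] [51. 51.] 43.98 269
yel [ 571.5 -415.4] [43.5 46.4] 0.18 210
cup [0.798 0.013 0.059]
```

View pics/latch.png

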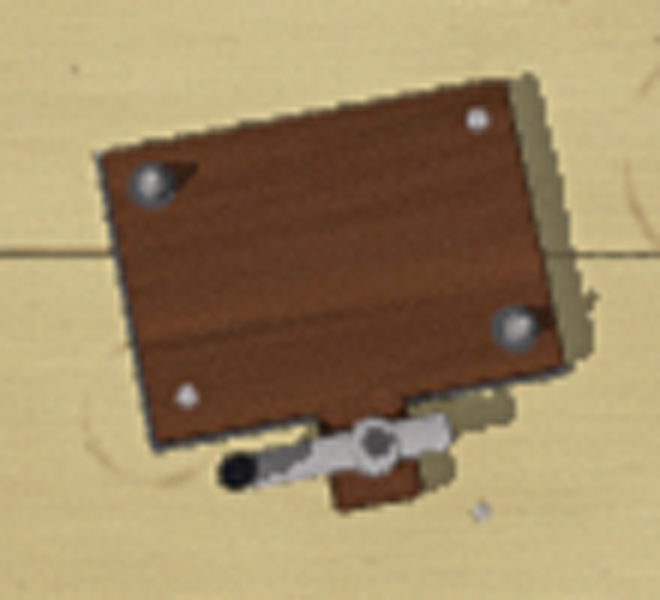

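The pins are clear in the crop, at (150,185) and (515,328). The latch is open: its knob is at (238,470) and its pivot at (375,440). Stand centre is about (0.609,-0.117) with yaw 10.7°; board centre is (0.487,0.297) with yaw −7°. I'm setting out via a safe route.

```bash
cat >> h.py <<'E'
def yaw():
    from scipy.spatial.transform import Rotation as R
    M=R.from_quat(manip.get_obs()["ee_rot"]).as_matrix();return M
def go(x,y,z,yw=None):  # print shift in tool mm and twist to reach world TCP and yaw (deg)
    o=manip.get_obs();M=yaw();d=M.T@(np.array([x,y,z])-o["position"])*1000
    a=np.degrees(np.arctan2(M[1,0],M[0,0]));t=0 if yw is None else (a-yw+180)%360-180
    print("shift",d.round(1),"dist",round(np.linalg.norm(d)),"twist",np.radians(t).round(3),"yaw",a.round(2),"tilt",np.degrees(np.arccos(-M[2,2])).round(2),"pos",o["position"].round(4),"t",round(o["clock"],2),"f",o["ft_force"].round(1),"g",round(o["grip_width"],3),round(o["grasp_force"],1))
E
python3 -m creep '[[[32,-18,0],0],[[64,-35,0],0],[[96,-53,0],0],[[128,-70,0],0],[[160,-88,0],0]]' 1
python3 -m creep '[[[32,-18,0],0],[[64,-35,0],0],[[96,-53,0],0],[[128,-70,0],0],[[160,-88,0],0]]'
python3 -c "
from h import *
go(.487,.297,.25,-6.95)"
```

```text
clock: 0.52
position: [0.2892, -0.4791, 0.3036]
ee_rot: [0.992, 0.125, -0.0, -0.0]
ft_force: [0.3, 0.6, -0.1]
grip_width: 0.999
grasp_force: 0.0
clock: 0.93
position: [0.4223, -0.3541, 0.3037]
ee_rot: [0.992, 0.125, -0.0, -0.0]
ft_force: [0.1, 0.1, 0.3]
grip_width: 1.004
grasp_force: 0.0
shift [ 224.1 -614.8   53.7] dist 657 twist 0.372 yaw 14.36 tilt 0.02 pos [ 0.4223 -0.3541  0.3037] t 0.93 f [0.1 0.1 0.3] g 1.004 0.0
```

```bash

python3 -m creep '[[[25,-27,0],0],[[50,-54,0],0],[[75,-81,0],0],[[100,-108,0],0],[[100,-108,0],0]]' >/dev/null
python3 -m creep '[[[25,-27,0],0],[[50,-54,0],0],[[75,-81,0],0],[[80,-87,0],0],[[80,-87,0],0]]'
python3 - <<'E'
from h import *
c=camera("wrist");np.savez("/tmp/w1.npz",**c);cv2.imwrite("pics/w1.png",c["pixels"][...,::-1])
E=c["extrinsics"];print((-E[:3,:3].T@E[:3,3]).round(3),E[2,:3].round(3))
go(.487,.297,.25,-6.95)
E
```

```text
clock: 1.77
position: [0.5483, -0.1185, 0.3036]
ee_rot: [0.992, 0.128, -0.0, -0.001]
ft_force: [-0.1, -0.3, -0.0]
grip_width: 0.998
grasp_force: 0.0
[ 0.617 -0.101  0.374] [-0.271 -0.069 -0.96 ]
shift [  46.2 -419.8   53.7] dist 426 twist 0.375 yaw 14.52 tilt 0.05 pos [ 0.5475 -0.121   0.3035] t 1.82 f [-0.4 -0.9 -0.6] g 1.002 0.0
```

View pics/w1.png

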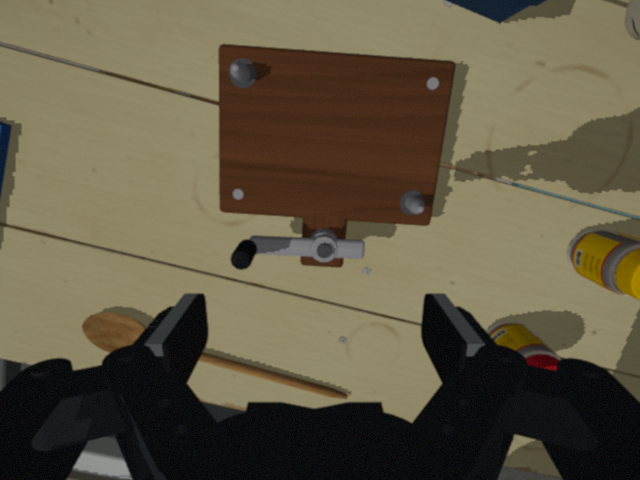

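The wrist view shows the whole stand: pins at (243,72) and (414,203), knob at (243,253), pivot at (324,247). I'll measure from it.

```bash
cat >> h.py <<'E'
def stand(c):
    P=cloud(c);hsv=cv2.cvtColor(c["pixels"],cv2.COLOR_RGB2HSV);v,u=np.mgrid[:480,:640]
    m=((P[...,2]>.024)&(P[...,2]<.036)&(v<285)).astype(np.uint8)
    m=cv2.morphologyEx(m,cv2.MORPH_OPEN,np.ones((15,15)))
    n,l,s,ce=cv2.connectedComponentsWithStats(m);i=1+s[1:,4].argmax()
    cn=cv2.findContours((l==i).astype(np.uint8),cv2.RETR_EXTERNAL,cv2.CHAIN_APPROX_NONE)[0][0][:,0]
    p=np.array([cw(c,x,y,.03)[:2]*1000 for x,y in cn],np.float32)
    print("rect",cv2.minAreaRect(p));x0,y0,w,h=s[i,:4]
    q=((P[...,2]>.05)&(P[...,2]<.066)&(u>x0)&(u<x0+w)&(v>y0-20)&(v<y0+h)).astype(np.uint8)
    n,l,s,ce=cv2.connectedComponentsWithStats(q)
    for i in range(1,n):
        if s[i,4]>20: print("pin?",s[i,4],ce[i].round(1),P[l==i].mean(0).round(4),np.median(P[l==i],0).round(4))
E
python3 - <<'E'
from h import *
c=dict(np.load("/tmp/w1.npz"));stand(c)
P=cloud(c);v,u=np.mgrid[:480,:640]
k=(abs(u-243)<25)&(abs(v-253)<25)&(P[...,2]>.087);print("knobtop",P[k].mean(0))
E
```

```text
rect ((603.7843017578125, -119.48836517333984), (161.21885681152344, 205.33316040039062), 10.811307907104492)
pin? 204 [238.   69.2] [ 0.6453 -0.0294  0.0557] [ 0.6451 -0.0298  0.0555]
pin? 156 [417.4 206.4] [ 0.575  -0.2067  0.0556] [ 0.5753 -0.2064  0.0554]
knobtop [ 0.50158933 -0.06839495  0.09246428]
```

```bash

python3 -m creep '[[[8,-36,0],0],[[8,-72,0],0],[[16,-108,0],0],[[16,-144,0],0],[[16,-180,0],0]]' 0.6 >/dev/null
python3 -m creep '[[[0,-36,0],0.1],[[0,-72,0],0.2],[[0,-108,0],0.3],[[0,-140,0],0.375],[[0,-140,0],0.375]]' >/dev/null
python3 -m creep '[[[0,0,0],0],[[0,0,0],0]]' >/dev/null
python3 - <<'E'
from h import *
c=camera("wrist");np.savez("/tmp/w2.npz",**c);cv2.imwrite("pics/w2.png",c["pixels"][...,::-1])
go(.487,.297,.25,-6.95)
E
```

```text
shift [ -10.9 -107.    53.5] dist 120 twist -0.005 yaw -7.24 tilt 0.06 pos [0.4843 0.1896 0.3036] t 2.87 f [-0.7 -0.1 -0.3] g 0.603 0.0
```

View pics/w2.png

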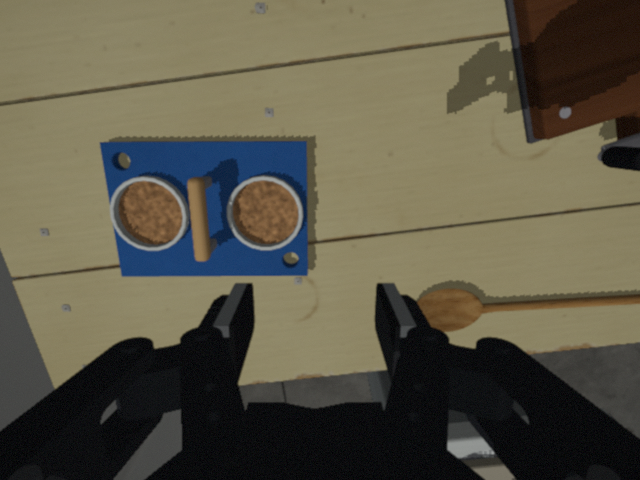

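The board is wholly in view: handle at (200,220), holes at (123,160) and (291,258). I'll refine its pose.

```bash
python3 - <<'E'
from h import *
c=dict(np.load("/tmp/w2.npz"));P=cloud(c);hsv=cv2.cvtColor(c["pixels"],cv2.COLOR_RGB2HSV);v,u=np.mgrid[:480,:640]
b=(u>90)&(u<320)&(v>130)&(v<285)
def rect(m,z):
    cn=max(cv2.findContours(m.astype(np.uint8),cv2.RETR_EXTERNAL,cv2.CHAIN_APPROX_NONE)[0],key=len)[:,0]
    print(cv2.minAreaRect(np.array([cw(c,x,y,z)[:2]*1000 for x,y in cn],np.float32)))
rect(b&(hsv[...,0]>95)&(hsv[...,0]<130)&(hsv[...,1]>120),.012)
h=b&(P[...,2]>.046)&(abs(u-200)<25);rect(h,.052);print(P[h].mean(0))
go(.487,.297,.25,-6.95)
E
```

```text
((486.27301025390625, 297.17205810546875), (199.65567016601562, 138.67263793945312), 82.75109100341797)
((487.7822570800781, 295.2600402832031), (14.380121231079102, 78.07694244384766), 82.82600402832031)
[0.48851583 0.29553917 0.05107552]
shift [ -10.9 -107.    53.5] dist 120 twist -0.005 yaw -7.24 tilt 0.06 pos [0.4843 0.1896 0.3036] t 2.87 f [-0.7 -0.1 -0.3] g 0.603 0.0
```

```bash

python3 -m creep '[[[-3,-27,20],0],[[-6,-54,40],0],[[-9,-80,70],0],[[-11,-106.5,100],0],[[-11,-106.5,130],0]]' 0.6 40 >/dev/null
python3 -m creep '[[[0,0,0],0],[[0,0,0],0],[[0,0,0],0]]' >/dev/null
python3 -c "
from h import *
go(.487,.2965,.102,-7.2)"
```

```text
shift [-0.2  1.2 73.4] dist 73 twist -0.001 yaw -7.25 tilt 0.09 pos [0.4872 0.2976 0.1754] t 3.53 f [-0.4 -0.8  0.9] g 0.599 0.0
```

```bash

python3 -m creep '[[[0,1,18],0],[[0,1,36],0],[[0,1,54],0],[[0,1,73],0],[[0,1,73],0]]' 0.6 60 
python3 -m creep '[[[0,0,0],0],[[0,0,0],0],[[0,0,0],0],[[0,0,0],0],[[0,0,0],0]]' 0 60
python3 -m creep '[[[0,0,0],0],[[0,0,0],0],[[0,0,0],0]]'
python3 -c "
from h import *
go(.487,.2965,.102,-7.2)"
```

```text
clock: 3.95
position: [0.486, 0.2961, 0.1001]
ee_rot: [0.998, -0.063, -0.0, 0.001]
ft_force: [-1.1, -0.9, -0.3]
grip_width: 0.598
grasp_force: 0.0
clock: 4.37
position: [0.4868, 0.2983, 0.1031]
ee_rot: [0.998, -0.062, 0.001, -0.001]
ft_force: [-0.7, -1.0, 7.5]
grip_width: 0.15
grasp_force: 60.0
clock: 4.62
position: [0.4868, 0.2983, 0.1031]
ee_rot: [0.998, -0.062, 0.001, -0.001]
ft_force: [-0.4, -1.8, 8.2]
grip_width: 0.15
grasp_force: 60.0
shift [0.4 1.8 1.1] dist 2 twist 0.001 yaw -7.14 tilt 0.18 pos [0.4868 0.2983 0.1031] t 4.62 f [-0.4 -1.8  8.2] g 0.15 60.0
```

```bash

python3 -m creep '[[[0,0,-10],0],[[0,0,-35],0],[[0,0,-70],0],[[0,0,-105],0],[[0,0,-140],0]]' >/dev/null
python3 -m creep '[[[0,0,-5],0],[[0,0,-5],0],[[0,0,-5],0],[[0,0,-5],0]]' 
python3 - <<'E'
from h import *
c=camera("wrist");np.savez("/tmp/w3.npz",**c);cv2.imwrite("pics/w3.png",c["pixels"][...,::-1])
go(.6098,-.1175,.248,10.75)
E
```

```text
clock: 5.37
position: [0.485, 0.2974, 0.2443]
ee_rot: [0.998, -0.062, -0.001, 0.001]
ft_force: [-0.3, 0.7, -3.9]
grip_width: 0.147
grasp_force: 59.0
shift [175.2 396.2  -3.6] dist 433 twist -0.312 yaw -7.12 tilt 0.18 pos [0.485  0.2974 0.2441] t 5.42 f [ 0.7 -0.2 -3.6] g 0.148 59.0
```

View pics/w3.png

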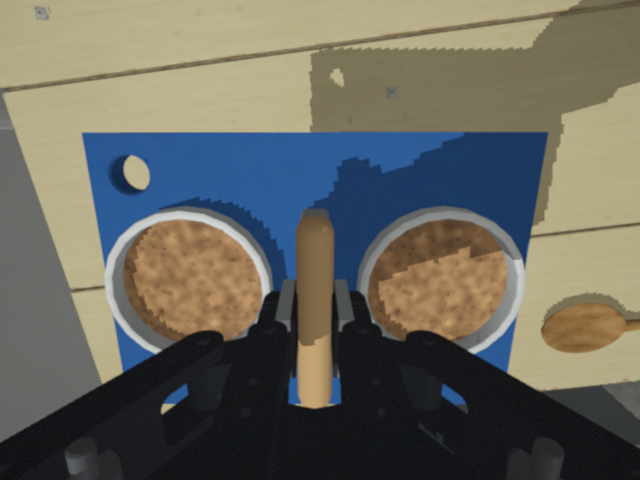

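The board is held level: its back edge runs from (83,133) to (548,133), with a hole at (130,174). I'll compute its pose in the tool frame.

```bash
cat > b.py <<'E'
from h import *
import sys
c=dict(np.load(sys.argv[1]));P=cloud(c);hsv=cv2.cvtColor(c["pixels"],cv2.COLOR_RGB2HSV)
m=(hsv[...,0]>95)&(hsv[...,0]<130)&(hsv[...,1]>120)&(P[...,2]<.35)
n,l,s,ce=cv2.connectedComponentsWithStats(m.astype(np.uint8));m=l==1+s[1:,4].argmax()
Q=P[cv2.erode(m.astype(np.uint8),np.ones((5,5)))>0];A=np.c_[Q[:,:2],np.ones(len(Q))]
k=np.linalg.lstsq(A,Q[:,2],rcond=None)[0];r=Q[:,2]-A@k;g=abs(r)<.004;k=np.linalg.lstsq(A[g],Q[g,2],rcond=None)[0]
o=manip.get_obs();M=yaw();T=o["position"]
zt=k@[T[0],T[1],1];print("tilt",k[:2].round(4),"top z",zt.round(4),"tcp-under",(T[2]-zt+.012).round(4))
# edges in tool frame
def tl(u,v):
    w=cw(c,u,v,zt);return (M.T@(w-T))[:2]*1000
bk=np.array([tl(u,np.argmax(m[:,u])-.5) for u in range(200,440,5)])
lf=np.array([tl(np.argmax(m[v])-.5,v) for v in range(145,300,5)])
rt=np.array([tl(639-np.argmax(m[v,::-1])+.5,v) for v in range(145,300,5)])
sl=np.polyfit(bk[:,1],bk[:,0],1);fl=np.polyfit(lf[:,0],lf[:,1],1);fr=np.polyfit(rt[:,0],rt[:,1],1)
print("back x=",sl,"left y=",fl,"right y=",fr)
a=(fl[0]+fr[0])/2;print("slopes: back",-sl[0],"sides",a)
print("centre in tool: y",(fl[1]+fr[1])/2,"x",sl[1]-70, "width",fr[1]-fl[1])
E
python3 b.py /tmp/w3.npz
```

```text
tilt [-0.0063 -0.0025] top z 0.1534 tcp-under 0.1027
back x= [4.65406976e-03 6.93406286e+01] left y= [ -0.80534536 -60.94714612] right y= [ 0.79086351 63.1666601 ]
slopes: back -0.004654069759118971 sides -0.007240923995053217
centre in tool: y 1.1097569902709026 x -0.659371394190643 width 124.11380621067387
```

```bash
sed -i 's/range(145,300,5)/range(140,215,3)/g' b.py; python3 b.py /tmp/w3.npz
```

```text
tilt [-0.0063 -0.0025] top z 0.1534 tcp-under 0.1027
back x= [4.65406976e-03 6.93406286e+01] left y= [ 3.31296473e-03 -9.87915581e+01] right y= [7.30035957e-04 1.00089282e+02]
slopes: back -0.004654069759118971 sides 0.0020215003422447194
centre in tool: y 0.6488619664423396 x -0.659371394190643 width 198.88084022378214
```

```bash

python3 -m creep '[[[7,15,0],0],[[18,40,0],0],[[32,72,0],0],[[46,104,0],0],[[60,136,0],0]]' >/dev/null
python3 -m creep '[[[14,32,0],0],[[28,64,0],0],[[42,96,0],0],[[56,128,0],0],[[70,158,0],0]]' >/dev/null
python3 -m creep '[[[12,28,0],-0.08],[[24,55,0],-0.16],[[36,80,0],-0.24],[[43,95,0],-0.30],[[45,101,0],-0.312]]' >/dev/null
python3 -m creep '[[[0,0,0],0],[[0,0,0],0],[[0,0,0],0]]'
python3 - <<'E'
from h import *
go(.6104,-.1168,.248,10.75)
E
```

```text
clock: 6.92
position: [0.6101, -0.1136, 0.2454]
ee_rot: [0.996, 0.094, -0.0, -0.001]
ft_force: [0.1, 0.0, -3.7]
grip_width: 0.149
grasp_force: 59.1
shift [-0.3  3.2 -2.6] dist 4 twist 0.001 yaw 10.82 tilt 0.08 pos [ 0.6101 -0.1136  0.2454] t 6.92 f [ 0.1  0.  -3.7] g 0.149 59.1
```

```bash

python3 -m creep '[[[0,1,15],0],[[0,2,30],0],[[0,3.2,45],0],[[0,3.2,60],0],[[0,3.2,67],0]]' >/dev/null
python3 -m creep '[[[0,0,0],0],[[0,0,0],0],[[0,0,0],0]]' >/dev/null
python3 - <<'E'
from h import *
c=camera("wrist");np.savez("/tmp/w4.npz",**c);cv2.imwrite("pics/w4.png",cv2.resize(c["pixels"][90:290,30:290,::-1],None,fx=3,fy=3))
go(.6104,-.1168,.133,10.75)
E
python3 b.py /tmp/w4.npz
```

```text
shift [-0.9 -1.8 47.2] dist 47 twist 0.0 yaw 10.77 tilt 0.11 pos [ 0.6115 -0.1184  0.1802] t 7.63 f [ 0.6  0.6 -3.4] g 0.155 59.0
tilt [-0.0012 -0.0016] top z 0.0892 tcp-under 0.103
back x= [1.61175484e-04 6.93489998e+01] left y= [ 3.52455079e-03 -9.95326242e+01] right y= [4.90165166e-03 9.95632046e+01]
slopes: back -0.0001611754841374777 sides 0.004213101224645303
centre in tool: y 0.015290212758500843 x -0.6510002414975986 width 199.09582886826044
```

View pics/w4.png

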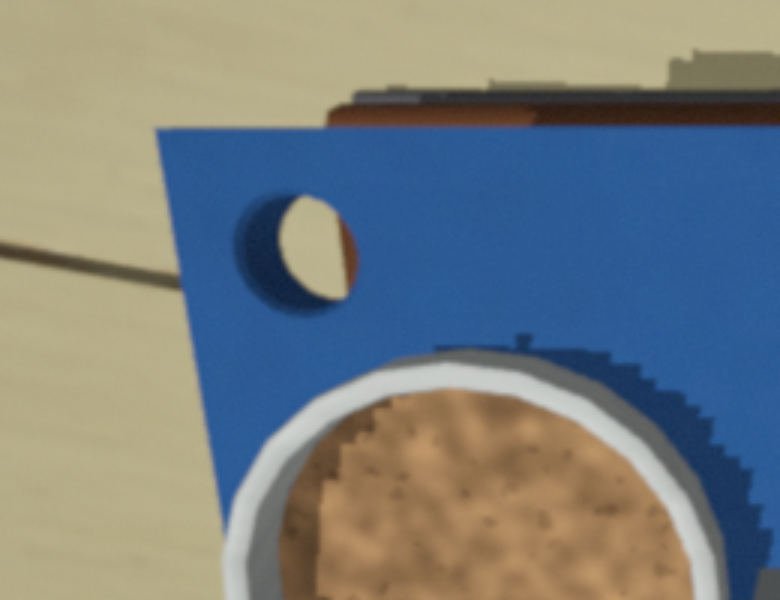

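```bash
python3 -m creep '[[[0,0,0],0],[[0,0,0],0],[[0,0,0],0]]' >/dev/null
python3 - <<'E'
from h import *
c=dict(np.load("/tmp/w4.npz"))
a=np.radians(10.75);X=np.array([np.cos(a),np.sin(a)]);Y=np.array([-X[1],X[0]]);o=np.array([.6098,-.1175])
for u,v,z,n in((30+344/3,90+235/3,.03,"left edge y=104"),(30+349/3,90+275/3,.03,"left edge y=104"),(30+430/3,90+105/3,.03,"back x=75"),(30+330/3,90+108/3,.03,"corner"),(30+298/3,90+252/3,.0922,"hole 52,82")):
    d=cw(c,u,v,z)[:2]-o;print(n,(X@d*1000).round(1),(Y@d*1000).round(1))
go(.6104,-.1168,.133,10.75)
E
```

```text
left edge y=104 49.3 100.5
left edge y=104 41.3 100.6
back x=75 74.3 80.6
corner 73.7 100.1
hole 52,82 53.4 78.7
shift [-0.4 -2.1 46.4] dist 46 twist 0.0 yaw 10.75 tilt 0.04 pos [ 0.6111 -0.1188  0.1794] t 7.88 f [ 0.4 -0.4 -3.6] g 0.146 59.0
```

```bash

python3 -m creep '[[[-0.7,-0.4,5],0],[[-0.7,-0.4,10],0],[[-0.7,-0.4,15],0],[[-0.7,-0.4,20],0],[[-0.7,-0.4,22],0]]'
python3 -m creep '[[[0,0,2],0],[[0,0,4],0],[[0,0,6],0],[[0,0,6],0]]'
python3 - <<'E'
from h import *
go(.6104,-.1168,.133,10.75)
E
```

```text
clock: 8.3
position: [0.6097, -0.1185, 0.1556]
ee_rot: [0.996, 0.094, -0.001, -0.0]
ft_force: [-0.1, 0.7, -4.5]
grip_width: 0.152
grasp_force: 59.1
clock: 8.63
position: [0.6101, -0.1185, 0.1506]
ee_rot: [0.996, 0.094, -0.0, -0.0]
ft_force: [-0.7, -0.2, -4.1]
grip_width: 0.153
grasp_force: 59.1
shift [ 0.6 -1.6 17.6] dist 18 twist 0.0 yaw 10.76 tilt 0.02 pos [ 0.6101 -0.1185  0.1506] t 8.63 f [-0.7 -0.2 -4.1] g 0.153 59.1
```

The holes are already 13 mm over the pins with no contact force, so I'll keep lowering slowly.

```bash

python3 -m creep '[[[0,0,3],0],[[0,0,6],0],[[0,0,9],0],[[0,0,12],0],[[0,0,12],0]]'
python3 -m creep '[[[0,0,2],0],[[0,0,4],0],[[0,0,5],0],[[0,0,6],0],[[0,0,6],0]]'
python3 - <<'E'
from h import *
go(.6104,-.1168,.133,10.75)
E
```

```text
clock: 9.05
position: [0.6098, -0.1185, 0.1381]
ee_rot: [0.996, 0.094, -0.001, -0.0]
ft_force: [0.2, -0.1, -3.5]
grip_width: 0.15
grasp_force: 59.1
clock: 9.47
position: [0.6103, -0.1185, 0.1332]
ee_rot: [0.996, 0.094, 0.0, 0.0]
ft_force: [-1.6, 0.9, -2.1]
grip_width: 0.149
grasp_force: 59.4
shift [ 0.4 -1.6  0.2] dist 2 twist 0.0 yaw 10.76 tilt 0.02 pos [ 0.6103 -0.1185  0.1332] t 9.47 f [-1.6  0.9 -2.1] g 0.149 59.4
```

```bash

python3 -m creep '[[[0,0,1],0],[[0,0,2],0],[[0,0,2],0]]'
python3 -m creep '[[[0,0,0],0],[[0,0,0],0],[[0,0,0],0],[[0,0,0],0]]' 0.55
python3 -m creep '[[[0,0,-12],0],[[0,0,-24],0],[[0,0,-48],0],[[0,0,-80],0],[[0,0,-110],0]]'
python3 - <<'E'
from h import *
c=camera("wrist");np.savez("/tmp/w5.npz",**c)
go(.5015,-.0675,.2,10.75)
c=camera("top");np.savez("/tmp/t5.npz",**c)
E
python3 b.py /tmp/w5.npz
```

```text
clock: 9.72
position: [0.6103, -0.1185, 0.1331]
ee_rot: [0.996, 0.094, 0.0, 0.0]
ft_force: [-11.0, 0.6, 17.5]
grip_width: 0.149
grasp_force: 62.0
clock: 10.05
position: [0.6104, -0.1185, 0.1309]
ee_rot: [0.996, 0.094, 0.0, 0.0]
ft_force: [-0.5, -0.4, 0.8]
grip_width: 0.547
grasp_force: 0.0
clock: 10.47
position: [0.6102, -0.1183, 0.2436]
ee_rot: [0.996, 0.094, 0.0, 0.0]
ft_force: [1.3, 0.1, 0.7]
grip_width: 0.547
grasp_force: 0.0
shift [-99.9 -70.9  49.5] dist 132 twist 0.0 yaw 10.77 tilt 0.55 pos [ 0.6125 -0.1184  0.2506] t 10.52 f [ 2.4 -1.   5.1] g 0.552 0.0
tilt [-0.0008  0.0006] top z 0.0423 tcp-under 0.2179
back x= [3.68759969e-03 6.51743164e+01] left y= [-2.26641633e-03 -9.99175457e+01] right y= [2.70907090e-03 9.85981282e+01]
slopes: back -0.0036875996948258633 sides 0.0002213272854213852
centre in tool: y -0.6597087916044941 x -4.825683631687966 width 198.51567388799089
```

The board is flush, with its top at z = 0.042. Next I'll go over the knob.

```bash

python3 -m creep '[[[-25,-18,10],0],[[-50,-36,20],0],[[-75,-54,30],0],[[-98,-72,43],0],[[-98,-72,43],0]]' >/dev/null
python3 -m creep '[[[0,0,0],0],[[0,0,0],0],[[0,0,0],0],[[0,0,0],0],[[0,0,0],0]]' >/dev/null
python3 - <<'E'
from h import *
go(.5015,-.0684,.132,10.75)
E
```

```text
shift [-0.1  2.1 66.2] dist 66 twist -0.0 yaw 10.74 tilt 0.04 pos [ 0.5012 -0.0663  0.1982] t 11.4 f [ 0.2  0.3 -0.2] g 0.548 0.0
```

```bash

python3 -m creep '[[[0,1.5,16],0],[[0,1.5,32],0],[[0,1.5,48],0],[[0,1.5,64],0],[[0,1.5,66],0]]' 0.55 20
python3 -m creep '[[[0,0,0],0],[[0,0,0],0],[[0,0,0],0],[[0,0,0],0],[[0,0,0],0]]' 0 20
python3 - <<'E'
from h import *
go(.5015,-.0684,.132,10.75)
E
```

```text
clock: 11.82
position: [0.4998, -0.0676, 0.1295]
ee_rot: [0.996, 0.094, -0.002, -0.001]
ft_force: [-0.5, 0.1, -0.2]
grip_width: 0.551
grasp_force: 0.0
clock: 12.23
position: [0.5014, -0.0673, 0.1329]
ee_rot: [0.996, 0.094, 0.001, 0.0]
ft_force: [-0.2, 1.8, 3.5]
grip_width: 0.202
grasp_force: 20.9
shift [-0.1  1.1  0.9] dist 1 twist 0.0 yaw 10.77 tilt 0.1 pos [ 0.5014 -0.0673  0.1329] t 12.23 f [-0.2  1.8  3.5] g 0.202 20.9
```

```bash

python3 -m creep '[[[-11,0.9,0],0],[[-21.6,3.4,0],0],[[-31.8,7.6,0],0],[[-41.1,13.4,0],0],[[-49.5,20.5,0],0]]' - 20
python3 -m creep '[[[-7.1,8.4,0],0],[[-12.9,17.7,0],0],[[-17.1,27.9,0],0],[[-19.6,38.5,0],0],[[-20.5,49.5,0],0]]'
python3 -m creep '[[[0,1.5,0],0],[[0,1.5,0],0],[[0,1.5,0],0],[[0,1.5,0],0]]'
python3 - <<'E'
from h import *
go(.4457,-.1502,.132,10.75)
E
```

```text
clock: 12.65
position: [0.4545, -0.0951, 0.1325]
ee_rot: [0.995, 0.095, -0.001, -0.001]
ft_force: [-9.3, 12.9, 13.7]
grip_width: 0.208
grasp_force: 22.3
clock: 13.07
position: [0.4423, -0.1495, 0.1313]
ee_rot: [0.996, 0.094, -0.002, -0.001]
ft_force: [-7.7, 4.1, 1.1]
grip_width: 0.202
grasp_force: 21.7
clock: 13.4
position: [0.4425, -0.1501, 0.1312]
ee_rot: [0.996, 0.094, -0.003, -0.001]
ft_force: [-8.8, 6.4, 8.4]
grip_width: 0.2
grasp_force: 22.5
shift [ 3.1  0.7 -0.8] dist 3 twist -0.0 yaw 10.74 tilt 0.35 pos [ 0.4425 -0.1501  0.1312] t 13.4 f [-8.8  6.4  8.4] g 0.2 22.5
```

```bash

python3 -m creep '[[[0,0,0],0],[[0,0,0],0],[[0,0,0],0],[[0,0,0],0]]' 0.6
python3 -m creep '[[[0,0,-12],0],[[0,0,-30],0],[[0,0,-60],0],[[0,0,-95],0],[[0,0,-130],0]]' >/dev/null
python3 -m creep '[[[0,0,-10],0],[[0,0,-10],0],[[0,0,-10],0]]' 1 >/dev/null
python3 - <<'E'
from h import *
c=camera("wrist");np.savez("/tmp/w6.npz",**c);cv2.imwrite("pics/w6.png",c["pixels"][...,::-1])
go(.4447,-.3706,.2,10.75);print(manip.get_obs()["joint_pos"].round(2))
E
```

```text
clock: 13.73
position: [0.4452, -0.1513, 0.132]
ee_rot: [0.996, 0.093, 0.0, 0.0]
ft_force: [0.4, 0.2, -0.2]
grip_width: 0.6
grasp_force: 0.0
shift [-41.1 215.8  71. ] dist 231 twist -0.0 yaw 10.75 tilt 0.05 pos [ 0.4449 -0.1509  0.2711] t 14.45 f [ 0.  -0.8 -0.8] g 1.001 0.0
[ 0.7   0.04 -0.48  1.88  0.02  1.23 -1.17]
```

View pics/w6.png

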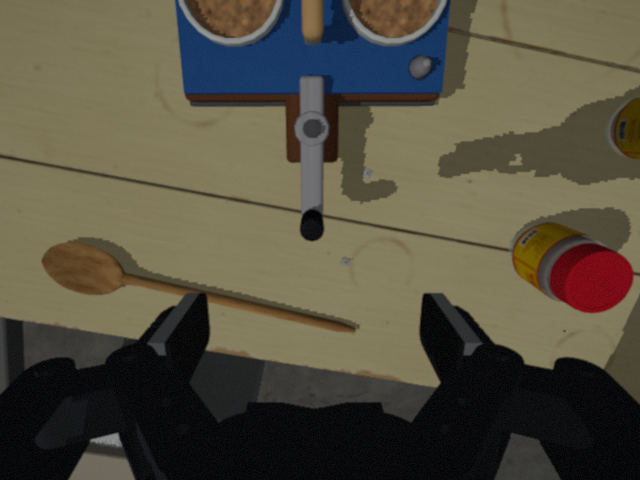

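The latch is fully across the board, with the knob at (312,224). The red lid is at (591,277). Next I'll locate the jar and go above it with the hand turned by a quarter.

```bash
python3 - <<'E'
from h import *
c=dict(np.load("/tmp/w6.npz"));hsv=cv2.cvtColor(c["pixels"],cv2.COLOR_RGB2HSV)
m=(((hsv[...,0]<6)|(hsv[...,0]>174))&(hsv[...,1]>180));P=cloud(c);m&=abs(P[...,2]-.086)<.006
cn=max(cv2.findContours(m.astype(np.uint8),cv2.RETR_EXTERNAL,cv2.CHAIN_APPROX_NONE)[0],key=len)[:,0]
print(cv2.minEnclosingCircle(np.array([cw(c,x,y,.086)[:2]*1000 for x,y in cn],np.float32)))
E
python3 -m creep '[[[-8,40,5],0],[[-16,80,10],0],[[-25,120,15],0],[[-33,160,20],0],[[-41,200,20],0]]' 1 >/dev/null
python3 -m creep '[[[0,16,0],-0.11],[[0,16,0],-0.22],[[0,16,0],-0.33],[[0,16,0],-0.44],[[0,16,0],-0.55]]' >/dev/null
python3 -m creep '[[[0,0,0],-0.11],[[0,0,0],-0.22],[[0,0,0],-0.33],[[0,0,0],-0.44],[[0,0,0],-0.55]]' >/dev/null
python3 -m creep '[[[0,0,0],-0.11],[[0,0,0],-0.22],[[0,0,0],-0.33],[[0,0,0],-0.44],[[0,0,0],-0.47]]' >/dev/null
python3 -m creep '[[[0,0,0],0],[[0,0,0],0],[[0,0,0],0]]' >/dev/null
python3 - <<'E'
from h import *
c=camera("wrist");np.savez("/tmp/w7.npz",**c);cv2.imwrite("pics/w7.png",c["pixels"][...,::-1])
go(.4447,-.3706,.107,100.75);print(manip.get_obs()["joint_pos"].round(2))
E
```

```text
((445.3583068847656, -370.6973571777344), 28.078397750854492)
shift [-1.000e-01 -4.000e-01  1.442e+02] dist 144 twist -0.002 yaw 100.65 tilt 0.06 pos [ 0.4452 -0.3706  0.2512] t 16.42 f [0.3 0.1 0.5] g 1.001 0.0
[ 1.04  0.31 -0.51  1.63  0.16  1.24  0.68]
```

View pics/w7.png

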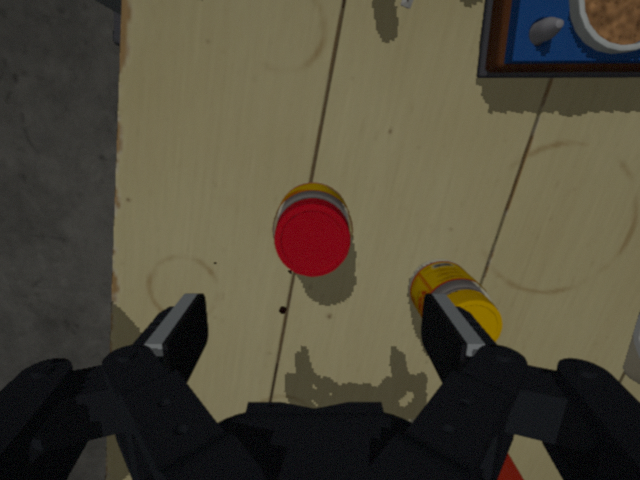

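The hand is centred over the red jar, lid at (312,237). The yellow jar at (455,305) is clear of the finger path.

```bash

python3 -m creep '[[[0,0,20],0],[[0,0,45],0],[[0,0,70],0],[[0,0,95],0],[[0,0,105],0]]' 1 40 >/dev/null
python3 -m creep '[[[0,0,10],0],[[0,0,20],0],[[0,0,30],0],[[0,0,39],0],[[0,0,39],0]]'
python3 -m creep '[[[0,0,0],0],[[0,0,0],0],[[0,0,0],0],[[0,0,0],0],[[0,0,0],0]]' 0 40
python3 -m creep '[[[0,0,0],0],[[0,0,0],0],[[0,0,0],0]]'
python3 - <<'E'
from h import *
go(.4453,-.3706,.107,100.75)
E
```

```text
clock: 17.25
position: [0.4449, -0.3704, 0.1064]
ee_rot: [0.638, 0.77, -0.0, -0.001]
ft_force: [-0.4, 0.3, -0.2]
grip_width: 0.999
grasp_force: 0.0
clock: 17.67
position: [0.4456, -0.3712, 0.1089]
ee_rot: [0.638, 0.77, -0.0, 0.001]
ft_force: [-3.3, 0.6, 6.9]
grip_width: 0.664
grasp_force: 42.9
clock: 17.92
position: [0.4456, -0.3712, 0.1089]
ee_rot: [0.638, 0.77, -0.0, 0.001]
ft_force: [-1.7, 0.7, 7.2]
grip_width: 0.67
grasp_force: 42.9
shift [ 0.6 -0.2  1.9] dist 2 twist -0.001 yaw 100.7 tilt 0.09 pos [ 0.4456 -0.3712  0.1089] t 17.92 f [-1.7  0.7  7.2] g 0.67 42.9
```

```bash

python3 -m creep '[[[0,0,-10],0],[[0,0,-30],0],[[0,0,-60],0],[[0,0,-90],0],[[0,0,-120],0]]' >/dev/null
python3 -m creep '[[[0,0,0],0],[[0,0,0],0],[[0,0,0],0]]' 
python3 - <<'E'
from h import *
c=camera("wrist");np.savez("/tmp/w8.npz",**c)
go(.6204,-.1758,.228,100.75)
E
```

```text
clock: 18.58
position: [0.445, -0.3704, 0.2274]
ee_rot: [0.638, 0.77, -0.0, -0.0]
ft_force: [0.5, 0.2, -2.8]
grip_width: 0.67
grasp_force: 43.6
shift [158.5 208.7  -1.2] dist 262 twist -0.001 yaw 100.72 tilt 0.11 pos [ 0.4448 -0.3703  0.2268] t 18.63 f [-0.1 -0.1 -2.9] g 0.67 43.6
```

```bash

python3 -m creep '[[[8,10,0],0],[[24,31,0],0],[[42,55,0],0],[[60,79,0],0],[[78,103,0],0]]' >/dev/null
python3 -m creep '[[[18,24,0],0],[[36,48,0],0],[[54,72,0],0],[[72,94,0],0],[[80.5,105.7,0],0]]' >/dev/null
python3 -m creep '[[[0,0,0],0],[[0,0,0],0],[[0,0,0],0],[[0,0,0],0]]' >/dev/null
python3 - <<'E'
from h import *
c=camera("wrist");np.savez("/tmp/w9.npz",**c);cv2.imwrite("pics/w9.png",c["pixels"][...,::-1])
go(.6204,-.1758,.151,100.75)
E
```

```text
shift [ 1.8  0.5 76.7] dist 77 twist -0.003 yaw 100.6 tilt 0.05 pos [ 0.6203 -0.1776  0.2277] t 19.85 f [-0.8 -0.9 -2.6] g 0.67 43.6
```

View pics/w9.png

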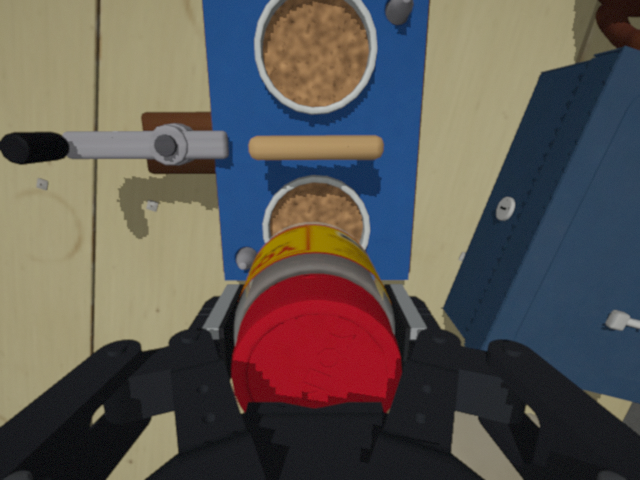

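The jar hangs over the nest at (317,225), and the toolbox on the right is clear of the fingers. I'll lower it.

```bash

python3 -m creep '[[[1,0,14],0],[[1.5,0.3,28],0],[[1.5,0.3,42],0],[[1.5,0.3,56],0],[[1.5,0.3,58],0]]' >/dev/null
python3 -m creep '[[[0,0,0],0],[[0,0,0],0],[[0,0,0],0],[[0,0,0],0]]'
python3 - <<'E'
from h import *
go(.6204,-.1758,.151,100.75)
E
```

```text
clock: 20.6
position: [0.6214, -0.1747, 0.1708]
ee_rot: [0.638, 0.77, 0.0, 0.001]
ft_force: [0.3, 0.7, -2.4]
grip_width: 0.668
grasp_force: 43.5
shift [-0.9 -1.3 19.8] dist 20 twist -0.001 yaw 100.71 tilt 0.08 pos [ 0.6214 -0.1747  0.1708] t 20.6 f [ 0.3  0.7 -2.4] g 0.668 43.5
```

```bash

python3 -m creep '[[[-0.6,-1,4],0],[[-0.6,-1,8],0],[[-0.6,-1,12],0],[[-0.6,-1,15],0],[[-0.6,-1,15],0]]'
python3 -m creep '[[[0,0,1.5],0],[[0,0,3],0],[[0,0,4],0],[[0,0,5],0],[[0,0,5],0]]'
python3 - <<'E'
from h import *
go(.6204,-.1758,.151,100.75)
E
```

```text
clock: 21.02
position: [0.6197, -0.1753, 0.1538]
ee_rot: [0.638, 0.77, -0.0, -0.001]
ft_force: [-0.6, -0.5, -2.5]
grip_width: 0.668
grasp_force: 43.6
clock: 21.43
position: [0.6203, -0.1755, 0.151]
ee_rot: [0.638, 0.77, -0.0, 0.0]
ft_force: [-3.7, -0.6, 5.9]
grip_width: 0.667
grasp_force: 44.4
shift [-0.3  0.1  0. ] dist 0 twist -0.001 yaw 100.71 tilt 0.04 pos [ 0.6203 -0.1755  0.151 ] t 21.43 f [-3.7 -0.6  5.9] g 0.667 44.4
```

Contact came at exactly the expected height, so the jar is on the floor of the nest. I'll release it, back straight up and check.

```bash

python3 -m creep '[[[0,0,0],0],[[0,0,0],0],[[0,0,0],0],[[0,0,0],0],[[0,0,0],0]]' 1 >/dev/null
python3 -m creep '[[[0,0,-10],0],[[0,0,-25],0],[[0,0,-50],0],[[0,0,-80],0],[[0,0,-110],0]]'
python3 -m creep '[[[-30,0,0],0],[[-60,0,0],0],[[-90,0,0],0],[[-120,0,0],0],[[-120,0,0],0]]' >/dev/null
python3 -m creep '[[[0,0,0],0],[[0,0,0],0],[[0,0,0],0],[[0,0,0],0]]' >/dev/null
python3 - <<'E'
from h import *
c=camera("wrist");P=cloud(c);hsv=cv2.cvtColor(c["pixels"],cv2.COLOR_RGB2HSV)
m=((hsv[...,0]<6)|(hsv[...,0]>174))&(hsv[...,1]>180)&(abs(P[...,2]-.128)<.012)
cn=max(cv2.findContours(m.astype(np.uint8),cv2.RETR_EXTERNAL,cv2.CHAIN_APPROX_NONE)[0],key=len)[:,0]
print(cv2.minEnclosingCircle(np.array([cw(c,x,y,.128)[:2]*1000 for x,y in cn],np.float32)))
Q=P[cv2.erode(m.astype(np.uint8),np.ones((7,7)))>0];k=np.linalg.lstsq(np.c_[Q[:,:2]-Q[:,:2].mean(0),np.ones(len(Q))],Q[:,2],rcond=None)[0];print("lid tilt, z",k)
b=(hsv[...,0]>95)&(hsv[...,0]<130)&(hsv[...,1]>120)&(P[...,2]<.06);print("board z",np.nanmedian(P[b][:,2]))
cv2.imwrite("pics/w10.png",c["pixels"][...,::-1])
go(.6204,-.1758,.151,100.75)
E
```

```text
clock: 22.27
position: [0.6199, -0.1752, 0.2616]
ee_rot: [0.638, 0.77, -0.0, -0.0]
ft_force: [1.7, 0.0, 0.1]
grip_width: 1.005
grasp_force: 0.0
((619.1825561523438, -180.08096313476562), 26.19977569580078)
lid tilt, z [ 0.00134226 -0.00467687  0.12748427]
board z 0.042119834621251434
shift [ 1.184e+02 -1.000e-01  1.094e+02] dist 161 twist 0.001 yaw 100.8 tilt 0.02 pos [ 0.6426 -0.2921  0.2604] t 23.07 f [-0.5  0.4 -0.9] g 0.997 0.0
```

View pics/w10.png

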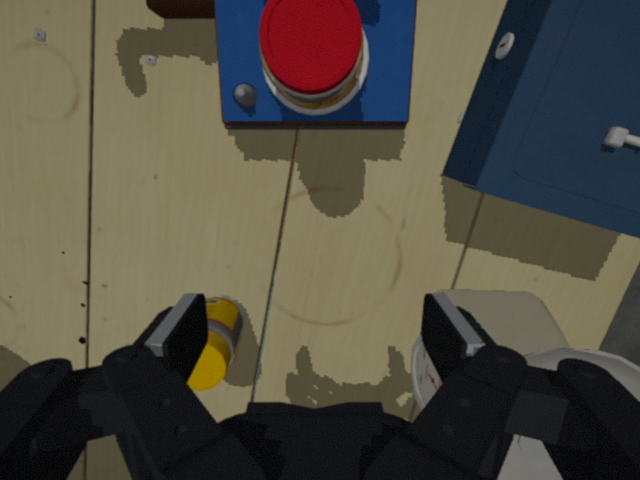

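The red jar stands in the ring at (315,60). Its lid is level at z = 0.1275, as expected on the nest floor, and the yellow jar is untouched.

```bash
python3 -c "
from workcell import manip
print(manip.hand_in())"
```

```text
the job is handed in; nothing more can be done
None
```

I handed the job in at about 23 s with the board flush on both pins, the latch fully across and the red-lidded jar upright in a ring nest; the yellow-lidded jar and cup were never touched, and the hand-in call returned no verdict.

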